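# Point the column selector at green and start the pump

## Robot

A 6-joint arm with a two-finger parallel gripper is mounted at the origin on the work surface. World frame = base frame: x ahead of the robot, y to its left, z up, the work surface at z = 0. Lengths are in m, angles in rad, forces in N, time in s.
With the tool pointing down it reaches from about 0.35 to 0.975 m from the base axis. Payload 4.9 kg.
Tool frame: the origin (TCP) lies at the very end of the fingers, on their centre line; the grasp point (between the pads) lies 19 mm behind it; z points along the fingers, y is the line along which they close (so a half turn about z gives the same grasp; the last joint's range is limited). The gripper opens to 85 mm and grips with 20 to 120 N. Pads are 22 mm wide; open, the fingers measure 114 mm over their backs; the gripper's body (76 mm by 85 mm) begins 54 mm behind the grasp point. The pads swing forward as they close: fully open they stand 13 mm farther back than shut.
Start: joints at [1.176, 0.053, 1.613, -0, 1.476, -0.119], TCP at [0.17, 0.601, 0.231] pointing down, gripper open.
Joint ranges: [-3.01, 3.01], [-1.01, 2.22], [0.06, 2.58], [-1.02, 4.17], [0.09, 2.62], [-3.14, 3.14]. Speed limits (rad/s): [2.57, 2.57, 3.14, 3.14, 3.14, 3.14].

## Interface

Orientations are given as a unit quaternion [w, x, y, z].
In Python, from plant import state, optics, ticket, nets gives the robot as it stands. The module is installed in compiled form; this text tells all that it offers.
- The arm moves only by the shell command python3 -m inch 'ROWS' [OPENING]. ROWS is JSON, a list of rows, each an object of numbers: "dx", "dy", "dz": the shift along the tool's x, y, z as a fraction of full scale; "rx", "ry", "rz": the turn, a rotation vector about the tool's x, y, z as a fraction of full scale. In form: [{"dx": .., "dy": .., "dz": .., "rx": .., "ry": .., "rz": ..}, ...]. A call has 1 to 5 rows; each row is the pose to reach, as a shift and turn from the pose commanded when the call began, along the tool's axes at that moment; what a row does not reach only later rows make up. Full scale, the value 1, is 0.8 m for a shift and 1.5 rad for a turn. A row lasts 1/10 s, in which the tool goes at most 50 mm and 8.59 degrees, less where a joint would pass 70% of its speed; a pose out of reach is approached as far as the arm can. A call with a number of a shift or a turn outside -1 to 1 is refused whole. A call with a gripper value outside its range is refused whole. OPENING is the opening, from -1 (shut) to 1 (fully open), set as the call begins (- or left out, the last holds). The fingers move at their own pace and stop on an object; the grip force is fixed at half the most. Time passes only in rows, so rows that repeat a pose let the fingers close. It gives the time, the measured TCP pose, the force, the opening and the grip force at its end, in the units of the state.
- state(): the state, without advancing time (a new reading comes with each control period).
- optics.grab_frame(name): name is "side" or "top"; returns the picture (384x512x3 uint8, red, green, blue); there is no depth.
- optics.camera_info(name): a dict with "fx", "fy", "cx", "cy" (pixels), "R" (3x3) and "t" (3): a world point X has camera coordinates R X + t. Camera axes: x right, y down, z forward; pixel columns grow to the right and rows downward; lengths in m; the calibration is good to about 2 mm. A picture is of the moment at which its call begins. camera_info takes no time and is no camera call.
- ticket.job_done(): hands the job in; it is judged then, once.
Trained networks look in the newest picture that a camera, given by its name, has taken for a name from the list of things; names that differ only in an ending like _2 or _b are one class to them, and where a whole thing is asked for, a point or a joint stands for the part that bears it (a point fixed in the world has none). Each returns a list of dicts, best first, with "confidence" (0 to 1); they miss things now and then, are a little off and sometimes report something else, mostly with a low value. They report only what shows in the picture. A call takes as long as a camera call. They do not tell look-alikes from the thing itself.
- nets.boxes_of(camera, name): "bbox" ([centre column, centre row, width, height] in pixels, round what is visible of it).
- nets.outline_of(camera, name): "pixels" (384x512 bool, what is visible of it) and "bbox" ([centre column, centre row, width, height] in pixels, round what is visible of it).
The state is a dict: "time": time; "joint_pos": joint angles; "joint_vel": joint speeds; "joint_efforts": joint torques, N m; "tool_pos": TCP position; "tool_rot": TCP orientation; "contact_force": force on the tool from outside, world axes, zero at the start; "ft_torque": the same for the moment, N m; "gripper_width": opening from 0.0 (shut) to 1.0 (fully open); "grasp_force": force on a finger pad.
Only numpy, scipy, OpenCV 4.12 (cv2) and the standard library are available. Lean on these libraries where they do the work, as an engineer would, in place of code of your own. Each camera call takes 0.05 s, during which the arm holds its last target. There are 200 camera calls.

## Task

With a fingertip, push the black selector arm round until it points straight at the green fitting, then press the green start button on the pump control box right down and let it come up again. Push the arm from one side at a time without pinching it, do not press the red stop button, and leave the glassware, bottles, stopper and spanner where they are.

Things in the scene. Friction and masses are not known exactly. Their poses are not given: they have to be found in the camera images.
- selector: White instrument box, fixed, 180 x 210 mm, flat top 70 mm above the table; origin under its centre, x towards its back. The arm swings over its top about a vertical axis 45 mm behind its middle.
- blade_hinge (a point): Point on the arm's vertical turning axis, level with the arm's flat top, 118 mm above the table. Turns with the arm: x runs along the arm from axis to tip, z up.
- blade_tip (a point): Middle of the top edge of the arm's free end, 70 mm from the axis. The selector arm is a black upright blade 10 mm thick, from 20 mm behind the axis to the tip 70 mm in front of it (a white line on top of the front part), underside 86 mm, top 118 mm above the table. A dark steel disc 90 mm across, top at 94 mm, turns with it. It points roughly to the robot's side of the box.
- selector_arm (a joint): Angle of the selector arm, rad: 0 straight towards the front of the box, growing counter-clockwise seen from above; stops at -1.5 and 1.5. It turns under a push of about 2 to 3 N near the tip, has no detents or spring, and stays where it is left.
- fitting_green: Green plastic screw fitting fixed upright on top of the selector, 20 mm across, 16 mm tall (70 to 86 mm above the table), its centre 100 mm from the arm's axis, so beyond the arm's tip. The four fittings stand at -1.1, -0.55, 0.55 and 1.1 rad of the arm's travel; which colour is where changes. Origin under its centre.
- fitting_blue: Blue plastic screw fitting fixed upright on top of the selector, 20 mm across, 16 mm tall (70 to 86 mm above the table), its centre 100 mm from the arm's axis, so beyond the arm's tip. The four fittings stand at -1.1, -0.55, 0.55 and 1.1 rad of the arm's travel; which colour is where changes. Origin under its centre.
- fitting_yellow: Yellow plastic screw fitting fixed upright on top of the selector, 20 mm across, 16 mm tall (70 to 86 mm above the table), its centre 100 mm from the arm's axis, so beyond the arm's tip. The four fittings stand at -1.1, -0.55, 0.55 and 1.1 rad of the arm's travel; which colour is where changes. Origin under its centre.
- fitting_red: Red plastic screw fitting fixed upright on top of the selector, 20 mm across, 16 mm tall (70 to 86 mm above the table), its centre 100 mm from the arm's axis, so beyond the arm's tip. The four fittings stand at -1.1, -0.55, 0.55 and 1.1 rad of the arm's travel; which colour is where changes. Origin under its centre.
- start_top (a point): Middle of the top of the round green start button, 32 mm across, on top of the pump control box (grey, fixed, 120 x 160 mm, 50 mm high). The two buttons stand 84 mm apart. Its top is 72 mm above the table, 10 mm above the ring round it; it goes straight down under a fingertip.
- start (a joint): How far the start button is pressed, m: 0 up, 0.006 fully down (about 5 N); springs back up.
- stop_top (a point): Middle of the top of the round red stop button, 32 mm across, on top of the pump control box (grey, fixed, 120 x 160 mm, 50 mm high). The two buttons stand 84 mm apart. Its top is 72 mm above the table, 10 mm above the ring round it; it goes straight down under a fingertip.
- stop (a joint): How far the stop button is pressed, m: 0 up, 0.006 fully down (about 5 N); springs back up.
- jar: Bystander: small clear glass jar with a cap, 36 mm across, 60 mm tall, between the two boxes. Origin under its centre.
- vial: Bystander: little amber glass vial, 24 mm across, 45 mm tall, between the two boxes. Origin under its centre.
- amber_bottle: Bystander: amber bottle with blue cap and paper label, 80 mm across, 150 mm tall, at the back left. Origin under its centre.
- beaker: Bystander: open glass beaker, 66 mm across, 80 mm tall, at the back right. Origin under its centre.
- spanner: Bystander: steel spanner 140 mm long lying flat at the back middle, along its own x.
- wash_bottle: Bystander: red plastic bottle with white cap, 60 mm across, 150 mm tall, at the left. Origin under its centre.
- stopper: Bystander: white plastic stopper, 28 mm across, 25 mm tall, at the right. Origin under its centre.
Things that resemble listed ones, but are neither listed nor needed, are in the scene too. What is shaped like the part that bears start_top but turquoise or yellow is not meant.

How it is judged:
By the outcome, as a careful person would: the job done as asked, in the order asked, and still so for the second after the job is handed in, with the robot touching nothing.
It also fails if it takes over 54 s, if anything falls off the work surface, if the arm or the gripper's body presses on something with over 40 N, if the wrist force passes 120 N, or if a joint passes its speed limit or range.

## Working session

There is one attempt and no reset: what is moved stays moved. The work goes in short steps, Python scripts to look and compute and a shell command to move; the robot and the scene stay as the last step left them, time stands still between calls to the robot, and variables do not carry over. Pictures are saved under pics/ and viewed, at most 10 in all, crops included, and the job is handed in when it is done.

```bash
mkdir -p pics; python3 - <<'E'
from plant import state, optics
import cv2
for n in ("top","side"):
    cv2.imwrite(f"pics/{n}0.png",cv2.resize(optics.grab_frame(n)[:,:,::-1],(800,600),interpolation=cv2.INTER_CUBIC))
    c=optics.camera_info(n); print(n,c)
s=state();print(s["time"],s["tool_pos"],s["tool_rot"],s["gripper_width"])
E
```

```text
top {'fx': 426.62102229928377, 'fy': 426.62102229928377, 'cx': 249.40284268850525, 'cy': 195.09742876928635, 'R': array([[ 0.01521105, -0.99986349,  0.00645224],
       [-0.98988539, -0.01596893, -0.14096775],
       [ 0.14105154, -0.00424271, -0.98999316]]), 't': array([0.01392361, 0.53893239, 1.21549026])}
side {'fx': 422.3260239175701, 'fy': 422.3260239175701, 'cx': 253.0328104307417, 'cy': 189.43579540323003, 'R': array([[ 0.71550112, -0.69825756,  0.02223803],
       [-0.41571132, -0.45112847, -0.78972603],
       [ 0.56146438,  0.55580525, -0.6130565 ]]), 't': array([-0.37064425,  0.3152083 ,  0.92815941])}
0.1 [0.16997539 0.6008565  0.23017762] [-2.42730607e-04  1.37464462e-01  9.90506252e-01 -9.10150580e-04] 0.9967776630614054
```

View pics/top0.png

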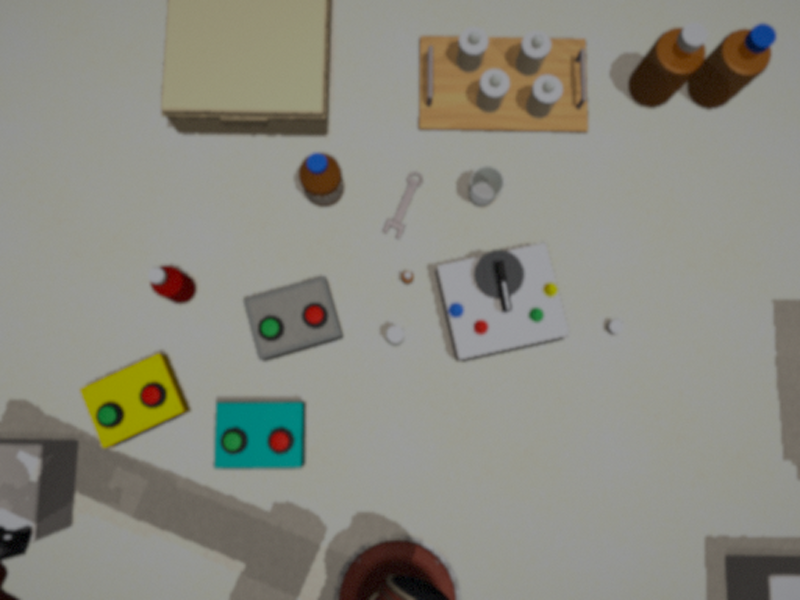

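View pics/side0.png

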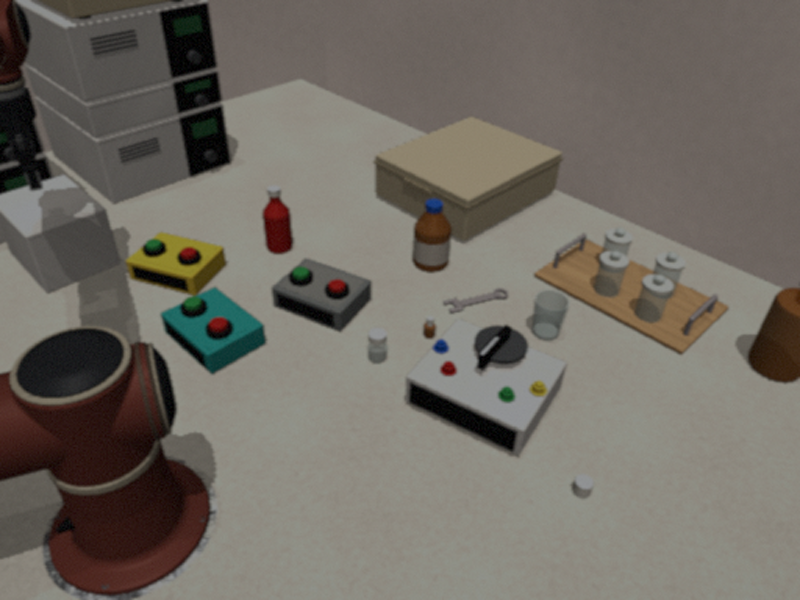

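Top view (800x600 scale): green-button candidates are grey box (270,328), turquoise (233,441) and yellow (110,415). I choose grey. Green fitting candidates are (536,315) on the selector, with the other fittings yellow (551,289), red (481,327) and blue (456,310). The blade runs from (499,265) to (507,309).

```bash
cat > h.py <<'E'
import numpy as np, cv2
from plant import state, optics
from scipy.optimize import least_squares
def ray(n,u,v,z):
    c=optics.camera_info(n); d=c["R"].T@np.array([(u-c["cx"])/c["fx"],(v-c["cy"])/c["fy"],1]); o=-c["R"].T@c["t"]
    return (o+d*(z-o[2])/d[2])[:2]
def blob(im,near,test,r=9):
    f=im.astype(int); R,G,B=f[...,0],f[...,1],f[...,2]
    m=test(R,G,B); yy,xx=np.mgrid[:384,:512]; m&=np.hypot(xx-near[0],yy-near[1])<r
    return xx[m].mean(),yy[m].mean(),m.sum()
T=dict(green=lambda R,G,B:(G>R+30)&(G>B+20), red=lambda R,G,B:(R>G+50)&(R>B+50), blue=lambda R,G,B:(B>R+40), yellow=lambda R,G,B:(R>B+60)&(G>B+60))
# tool-axes fraction of a world shift
def togo(dw):
    from scipy.spatial.transform import Rotation as Ro
    q=state()["tool_rot"]; return Ro.from_quat([q[1],q[2],q[3],q[0]]).inv().apply(dw)/0.8
E
python3 - <<'E'
from h import *
im=optics.grab_frame("top"); s=1.5625
P={}
for c,(u,v) in dict(green=(536,315),yellow=(551,289),red=(481,327),blue=(456,310)).items():
    b=blob(im,(u/s,v/s),T[c]); P[c]=ray("top",b[0],b[1],.084); print(c,b,P[c].round(4))
ang=dict(zip(["blue","red","green","yellow"],[-1.1,-.55,.55,1.1]))
# front of box is towards robot (-x); seen from above CCW grows: decide the sign by fit
for sg in (1,-1):
    f=lambda p:np.concatenate([p[:2]+.1*np.array([np.cos(p[2]+sg*ang[c]),np.sin(p[2]+sg*ang[c])])-P[c] for c in P])
    r=least_squares(f,[.6,-.15,3.1]); print(sg,r.x,r.cost**.5, r.fun.round(4))
    if r.cost<1e-3: h=r.x[:2]
for c,(u,v) in dict(green=(270,328),red=(315,315)).items():
    b=blob(im,(u/s,v/s),T[c],11); print("btn",c,b,ray("top",b[0],b[1],.072))
print("tip",ray("top",507/s,310/s,.118),"back",ray("top",499/s,262/s,.118))
for n,(u,v) in dict(jar=(396,333),vial=(407,276)).items(): print(n,ray("top",u/s,v/s,.05))
a=cv2.resize(im[140:240,270:370],(600,600),interpolation=cv2.INTER_CUBIC)
cv2.imwrite("pics/c1.png",cv2.resize(np.hstack([im[150:240,150:225],im[150:240,275:370]]),None,fx=4.5,fy=4.5,interpolation=cv2.INTER_CUBIC)[:,:,::-1])
E
```

```text
green (np.float64(343.03225806451616), np.float64(201.06451612903226), np.int64(62)) [ 0.5193 -0.2425]
yellow (np.float64(352.0943396226415), np.float64(184.9433962264151), np.int64(53)) [ 0.566 -0.269]
red (np.float64(307.47457627118644), np.float64(208.9322033898305), np.int64(59)) [ 0.4954 -0.1417]
blue (np.float64(291.5), np.float64(198.11111111111111), np.int64(72)) [ 0.5254 -0.0966]
1 [ 0.59008174 -0.17244373  3.37377316] 0.0008415606361132992 [-0.0002 -0.0004  0.0005 -0.0006 -0.0003  0.0006  0.      0.0005]
-1 [ 0.46296171 -0.20244384  0.23133494] 0.05611918075470363 [ 0.0386  0.0087 -0.0384 -0.0098  0.0386  0.0097 -0.0387 -0.0087]
btn green (np.float64(172.41525423728814), np.float64(209.34745762711864), np.int64(118)) [0.48939965 0.24062135]
btn red (np.float64(200.69026548672565), np.float64(201.08849557522123), np.int64(113)) [0.51433518 0.16108801]
tip [ 0.52142741 -0.18383413] back [ 0.60732202 -0.17042563]
jar [0.48448338 0.00993691]
vial [ 0.59207999 -0.0091931 ]
```

View pics/c1.png

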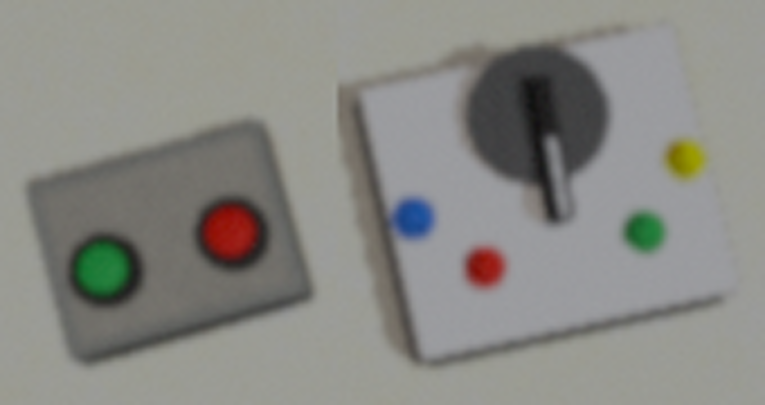

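The crop confirms the choices: the grey box's green button, and the green fitting between the blade and the yellow fitting. The arm sits at about -0.07 rad and has to turn counter-clockwise to 0.55. I'll push from its +y side with the fingers shut.

```bash

R='x'; python3 -m inch '[{"dx":-0.169,"dy":-0.19},{"dx":-0.169,"dy":-0.19},{"dx":-0.169,"dy":-0.19},{"dx":-0.169,"dy":-0.19},{"dx":-0.169,"dy":-0.19}]' -1
python3 -m inch '[{"dx":-0.169,"dy":-0.19},{"dx":-0.169,"dy":-0.19},{"dx":-0.169,"dy":-0.19},{"dx":-0.169,"dy":-0.19},{"dx":-0.169,"dy":-0.19}]'
python3 -m inch '[{"dx":-0.169,"dy":-0.19},{"dx":-0.169,"dy":-0.19},{"dx":-0.169,"dy":-0.19},{"dx":-0.169,"dy":-0.19},{"dx":-0.169,"dy":-0.19}]'
```

```text
validation failed for argument at $[0]...
validation failed for argument at $[0]...
validation failed for argument at $[0]...
```

```bash

python3 -m inch '[{"dx":-0.169,"dy":-0.19,"dz":0,"rx":0,"ry":0,"rz":0},{"dx":-0.169,"dy":-0.19,"dz":0,"rx":0,"ry":0,"rz":0},{"dx":-0.169,"dy":-0.19,"dz":0,"rx":0,"ry":0,"rz":0},{"dx":-0.169,"dy":-0.19,"dz":0,"rx":0,"ry":0,"rz":0},{"dx":-0.169,"dy":-0.19,"dz":0,"rx":0,"ry":0,"rz":0}]' -1
```

```text
time: 0.65
tool_pos: [0.2604, 0.4146, 0.2306]
tool_rot: [0.0, 0.14, 0.99, -0.001]
contact_force: [-0.2, 0.4, -0.2]
gripper_width: 0.144
grasp_force: 0.0
```

```bash

python3 -m inch '[{"dx":-0.169,"dy":-0.19,"dz":0,"rx":0,"ry":0,"rz":0},{"dx":-0.169,"dy":-0.19,"dz":0,"rx":0,"ry":0,"rz":0},{"dx":-0.169,"dy":-0.19,"dz":0,"rx":0,"ry":0,"rz":0},{"dx":-0.169,"dy":-0.19,"dz":0,"rx":0,"ry":0,"rz":0},{"dx":-0.169,"dy":-0.19,"dz":0,"rx":0,"ry":0,"rz":0}]'
python3 -m inch '[{"dx":-0.169,"dy":-0.19,"dz":0,"rx":0,"ry":0,"rz":0},{"dx":-0.169,"dy":-0.19,"dz":0,"rx":0,"ry":0,"rz":0},{"dx":-0.169,"dy":-0.19,"dz":0,"rx":0,"ry":0,"rz":0},{"dx":-0.169,"dy":-0.19,"dz":0,"rx":0,"ry":0,"rz":0},{"dx":-0.169,"dy":-0.19,"dz":0,"rx":0,"ry":0,"rz":0}]'
python3 -c "
from h import *
print(togo(np.array([.5255,-.132,.23])-state()['tool_pos']))"
```

```text
time: 1.15
tool_pos: [0.3495, 0.2316, 0.2313]
tool_rot: [0.001, 0.141, 0.99, -0.0]
contact_force: [-0.6, -0.0, -0.7]
gripper_width: 0.001
grasp_force: 0.0
time: 1.65
tool_pos: [0.4379, 0.0488, 0.2313]
tool_rot: [0.0, 0.141, 0.99, -0.0]
contact_force: [-0.1, 0.8, 0.5]
gripper_width: 0.004
grasp_force: 0.0
[-0.16810876 -0.18658528  0.00181627]
```

```bash

python3 -m inch '[{"dx":-0.165,"dy":-0.183,"dz":0,"rx":0,"ry":0,"rz":0.342},{"dx":-0.165,"dy":-0.183,"dz":0,"rx":0,"ry":0,"rz":0.342},{"dx":-0.165,"dy":-0.183,"dz":0,"rx":0,"ry":0,"rz":0.342},{"dx":-0.165,"dy":-0.183,"dz":0,"rx":0,"ry":0,"rz":0.342},{"dx":-0.165,"dy":-0.183,"dz":0,"rx":0,"ry":0,"rz":0.342}]'
python3 -m inch '[{"dx":0,"dy":0,"dz":0.06,"rx":0,"ry":0,"rz":0},{"dx":0,"dy":0,"dz":0.1,"rx":0,"ry":0,"rz":0},{"dx":0,"dy":0,"dz":0.1,"rx":0,"ry":0,"rz":0}]'
python3 -c "
from h import *
h=np.array([.5901,-.1724]);print(state()['tool_rot'])
print(togo(np.r_[.5255,-.132,.098]-state()['tool_pos']))
for n,a,r in (('top',[130,250],0),):
  im=optics.grab_frame(n)
  cv2.imwrite('pics/t2.png',cv2.resize(im[120:250,240:400],(800,600),interpolation=2)[:,:,::-1][:650])
im=optics.grab_frame('side');cv2.imwrite('pics/s2.png',cv2.resize(im[180:300,230:390],(800,600),interpolation=2)[:,:,::-1])
"
```

```text
time: 2.15
tool_pos: [0.5252, -0.1273, 0.2305]
tool_rot: [-0.0, 0.386, 0.922, -0.0]
contact_force: [-0.9, 1.5, -0.3]
gripper_width: -0.002
grasp_force: 0.0
time: 2.45
tool_pos: [0.5199, -0.1215, 0.1452]
tool_rot: [-0.006, 0.383, 0.924, 0.0]
contact_force: [-1.0, -0.4, -0.2]
gripper_width: 0.002
grasp_force: 0.0
[-5.88221615e-03  3.83404849e-01  9.23561629e-01  1.96434195e-04]
[-0.01485637 -0.004106    0.05882569]
```

View pics/s2.png

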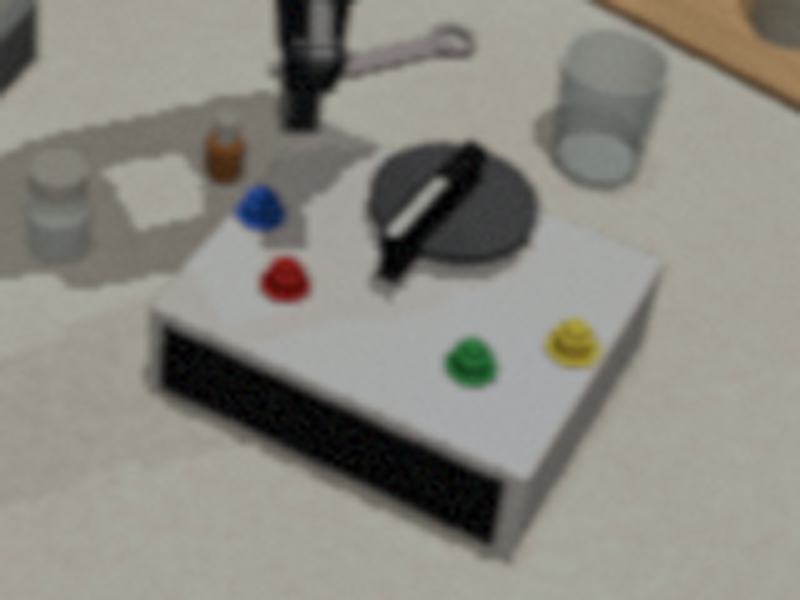

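The finger hangs clear on the blade's +y side, with the blade tip at (385,280) and the green fitting at (470,360) in this crop. I'll shift 15 mm inward and go down beside the blade.

```bash

python3 -c "
from h import *
print(togo(np.r_[.540,-.130,.100]-state()['tool_pos']))"
python3 -m inch '[{"dx":-0.025,"dy":0.01,"dz":0,"rx":0,"ry":0,"rz":0},{"dx":-0.025,"dy":0.01,"dz":0.04,"rx":0,"ry":0,"rz":0},{"dx":-0.025,"dy":0.01,"dz":0.04,"rx":0,"ry":0,"rz":0}]'
python3 -c "
from h import *
print(togo(np.r_[.540,-.130,.100]-state()['tool_pos']),togo(np.r_[.5383,-.2012,.100]-state()['tool_pos']),state()['tool_rot'])"
```

```text
[-0.02070279  0.00861388  0.06414096]
time: 2.85
tool_pos: [0.5427, -0.1322, 0.1186]
tool_rot: [-0.001, 0.384, 0.923, 0.0]
contact_force: [-1.0, 0.5, -0.8]
gripper_width: -0.003
grasp_force: 0.0
[ 0.00430881 -0.00043835  0.02324374] [-0.05728494 -0.06471677  0.02314196] [-1.38359004e-03  3.83859775e-01  9.23390358e-01  7.63411077e-05]
```

```bash

python3 -m inch '[{"dx":0,"dy":0,"dz":0.024,"rx":0,"ry":0,"rz":0},{"dx":0,"dy":0,"dz":0.024,"rx":0,"ry":0,"rz":0},{"dx":0,"dy":0,"dz":0.024,"rx":0,"ry":0,"rz":0}]'
python3 -c "
from h import *
print(togo(np.r_[.5383,-.2012,.100]-state()['tool_pos']),state()['tool_rot'])"
```

```text
time: 3.15
tool_pos: [0.5438, -0.133, 0.1019]
tool_rot: [0.001, 0.384, 0.923, 0.0]
contact_force: [0.2, 0.1, 0.4]
gripper_width: -0.002
grasp_force: 0.0
[-0.05556369 -0.06494565  0.00240912] [7.62108961e-04 3.84029926e-01 9.23320330e-01 5.77280040e-05]
```

Push about 80 % of the way, slowly.

```bash

python3 -m inch '[{"dx":-0.01,"dy":-0.012,"dz":0.001,"rx":0,"ry":0,"rz":0},{"dx":-0.02,"dy":-0.023,"dz":0.001,"rx":0,"ry":0,"rz":0},{"dx":-0.03,"dy":-0.035,"dz":0.001,"rx":0,"ry":0,"rz":0},{"dx":-0.038,"dy":-0.045,"dz":0.001,"rx":0,"ry":0,"rz":0},{"dx":-0.045,"dy":-0.053,"dz":0.001,"rx":0,"ry":0,"rz":0}]'
python3 -m inch '[{"dx":0,"dy":0,"dz":0,"rx":0,"ry":0,"rz":0},{"dx":0,"dy":0,"dz":0,"rx":0,"ry":0,"rz":0}]'
python3 -c "
from h import *
print(togo(np.r_[.5383,-.2012,.100]-state()['tool_pos']),state()['tool_rot'])
im=optics.grab_frame('side');cv2.imwrite('pics/s3.png',cv2.resize(im[180:300,230:390],(800,600),interpolation=2)[:,:,::-1])
im=optics.grab_frame('top');cv2.imwrite('pics/t3.png',cv2.resize(im[120:240,240:400],(800,600),interpolation=2)[:,:,::-1])
"
```

```text
time: 3.65
tool_pos: [0.5381, -0.1895, 0.0992]
tool_rot: [-0.0, 0.385, 0.923, 0.0]
contact_force: [-0.1, 2.7, 0.2]
gripper_width: -0.001
grasp_force: 1.3
time: 3.85
tool_pos: [0.5384, -0.1894, 0.0993]
tool_rot: [0.0, 0.385, 0.923, -0.0]
contact_force: [-0.8, -0.6, 0.7]
gripper_width: 0.001
grasp_force: 0.0
[-0.0104175  -0.0104435  -0.00087976] [ 1.13346335e-04  3.84514547e-01  9.23118803e-01 -4.75644687e-04]
```

View pics/s3.png

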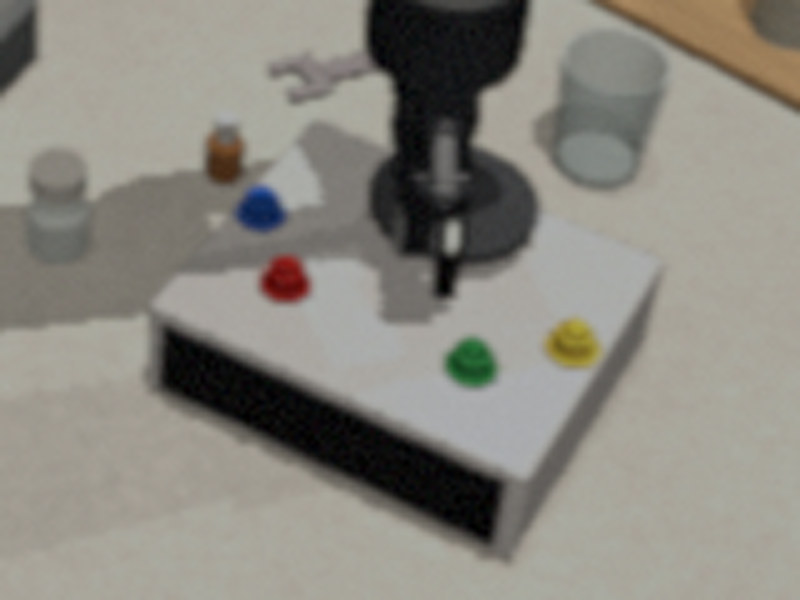

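The blade is turning as planned, its tip now at (445,295). I'll go almost to the nominal pose, back off and measure.

```bash

python3 -m inch '[{"dx":-0.004,"dy":-0.006,"dz":0,"rx":0,"ry":0,"rz":0},{"dx":-0.008,"dy":-0.010,"dz":0,"rx":0,"ry":0,"rz":0},{"dx":-0.008,"dy":-0.010,"dz":0,"rx":0,"ry":0,"rz":0},{"dx":-0.008,"dy":-0.010,"dz":0,"rx":0,"ry":0,"rz":0}]'
python3 -c "
from h import *
print(togo(np.r_[.5383,-.2012,.100]-state()['tool_pos']))"
python3 -m inch '[{"dx":0.03,"dy":0,"dz":0,"rx":0,"ry":0,"rz":0},{"dx":0.05,"dy":0,"dz":-0.06,"rx":0,"ry":0,"rz":0},{"dx":0.05,"dy":0.0,"dz":-0.12,"rx":0,"ry":0,"rz":0},{"dx":0.12,"dy":0.0,"dz":-0.12,"rx":0,"ry":0,"rz":0},{"dx":0.12,"dy":0.0,"dz":-0.12,"rx":0,"ry":0,"rz":0}]'
cat > m.py <<'E'
from h import *
h=np.array([.5901,-.1724]); W=.1*5
def proj(n,X):
    c=optics.camera_info(n); p=c["R"]@X+c["t"]; return np.array([c["fx"]*p[0]/p[2]+c["cx"],c["fy"]*p[1]/p[2]+c["cy"]])
def blade(a,r,o,z): return np.r_[h+r*np.array([np.cos(a),np.sin(a)])+o*np.array([-np.sin(a),np.cos(a)]),z]
out=[]
for n,(r0,c0) in dict(side=(180,230),top=(120,240)).items():
    im=optics.grab_frame(n); g=cv2.cvtColor(im,cv2.COLOR_RGB2GRAY).astype(np.float32)
    # darkest strip: top-edge template: dark at +-3.5mm, bright at centre (white line)  and bright/other outside
    best=[]
    for a in np.arange(3.3,4.3,.005):
        f=lambda o,rr:np.mean([cv2.remap(g,*[np.float32([[q]]) for q in proj(n,blade(a,r,o,.118))],cv2.INTER_LINEAR)[0,0] for r in rr])
        best.append((f(0,np.arange(.03,.062,.004)),a))   # white line brightness on axis
    b=np.array(best); w=np.where(b[:,0]>b[:,0].max()-1e9,b[:,0],0)
    print(n,"line scan max at joint",b[b[:,0].argmax(),1]-3.374)
    A=cv2.resize(im[r0:r0+60 if n!="side" else r0+120, c0:c0+160],None,fx=1,fy=1)
    v=cv2.resize(im[r0:r0+120,c0:c0+160],(800,600),interpolation=cv2.INTER_CUBIC)[:,:,::-1].copy()
    for a in (3.374+.55,):
        for r in (0,.07,.1):
            p=(proj(n,blade(a,r,0,.118 if r<.1 else .086))-[c0,r0]+.5)*5; cv2.circle(v,tuple(int(k) for k in p),3,(255,0,255),-1)
    out.append(v)
cv2.imwrite("pics/m_%d.png"%(state()["time"]*100),np.hstack([cv2.resize(v[:, 200:600],(400,600)) for v in out]))
E
python3 m.py; ls pics
```

```text
time: 4.35
tool_pos: [0.5371, -0.1991, 0.0991]
tool_rot: [-0.0, 0.384, 0.923, -0.0]
contact_force: [-1.1, 1.0, -0.6]
gripper_width: -0.001
grasp_force: 0.4
[-0.00290542 -0.00083497 -0.00108513]
time: 4.85
tool_pos: [0.4683, -0.1291, 0.1968]
tool_rot: [0.001, 0.384, 0.923, -0.0]
contact_force: [1.0, 0.8, -0.5]
gripper_width: -0.003
grasp_force: 0.0
side line scan max at joint 0.5309999999999868
top line scan max at joint 0.9209999999999785
c1.png
m_495.png
s2.png
s3.png
side0.png
t2.png
t3.png
top0.png
```

View pics/m_495.png

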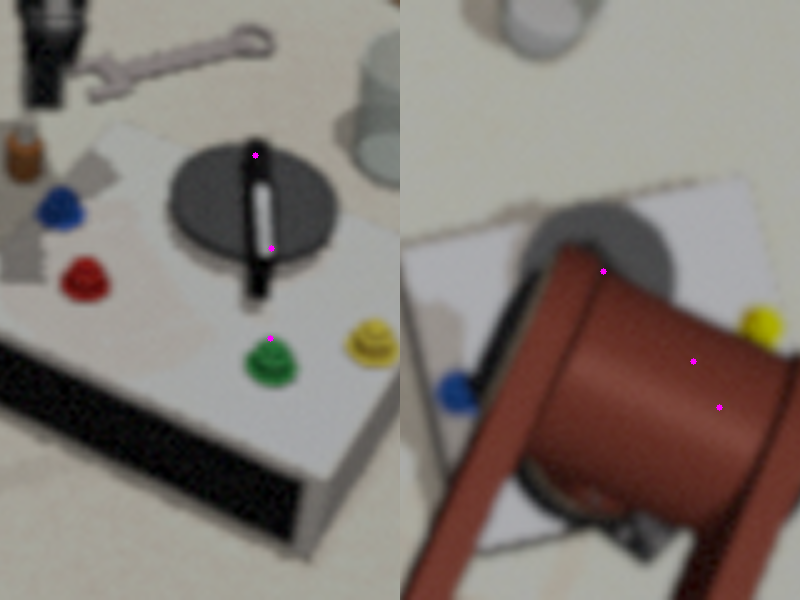

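The side crop shows the blade slightly short of the target: line end at about (264,255), predicted (271,248). The top view is blocked by the robot, so I'll move aside and measure with both cameras.

```bash

python3 -m inch '[{"dx":0.24,"dy":0.2,"dz":0,"rx":0,"ry":0,"rz":0},{"dx":0.24,"dy":0.2,"dz":0,"rx":0,"ry":0,"rz":0},{"dx":0.24,"dy":0.2,"dz":0,"rx":0,"ry":0,"rz":0},{"dx":0.24,"dy":0.2,"dz":0,"rx":0,"ry":0,"rz":0},{"dx":0.24,"dy":0.2,"dz":0,"rx":0,"ry":0,"rz":0}]'
cat > m2.py <<'E'
from h import *
from m0 import *
import sys
H0=np.array([.5901,-.1724])
for n in ("side","top"):
    im=optics.grab_frame(n); g=cv2.cvtColor(im,cv2.COLOR_RGB2GRAY).astype(np.float32)
    P={};ang=dict(blue=-1.1,red=-.55,green=.55,yellow=1.1)
    for c in ang:
        q=proj(n,np.r_[H0+.1*np.array([np.cos(3.374+ang[c]),np.sin(3.374+ang[c])]),.080]); b=blob(im,q,T[c],8); P[c]=ray(n,b[0],b[1],.084 if n=="top" else .078)
    f=lambda p:np.concatenate([p[:2]+.1*np.array([np.cos(p[2]+ang[c]),np.sin(p[2]+ang[c])])-P[c] for c in P])
    r=least_squares(f,[.59,-.17,3.37]); h=r.x[:2]; print(n,r.x.round(4),np.abs(r.fun).max().round(4))
    # rectified view of blade top plane, hinge-centred, 0.25 mm/px, rows=y, cols=x
    N=400; ys,xs=np.mgrid[:N,:N]; X=(xs-N/2)*.5e-3+h[0]; Y=(ys-N/2)*.5e-3+h[1]
    c=optics.camera_info(n); p=np.einsum('ij,jkl->ikl',c["R"],np.stack([X,Y,0*X+.118]))+c["t"][:,None,None]
    rect=cv2.remap(g,np.float32(c["fx"]*p[0]/p[2]+c["cx"]),np.float32(c["fy"]*p[1]/p[2]+c["cy"]),cv2.INTER_CUBIC)
    def S(a,o,r0,r1):
        rr=np.arange(r0,r1,.001); x=rr*np.cos(a)-o*np.sin(a); y=rr*np.sin(a)+o*np.cos(a)
        return cv2.remap(rect,np.float32(x/.5e-3+N/2)[None],np.float32(y/.5e-3+N/2)[None],cv2.INTER_LINEAR).mean()
    # free line fit: contrast line vs both dark flanks, over angle and lateral offset
    best=max((S(a,o,.025,.06)-.5*S(a,o+.0045,.025,.06)-.5*S(a,o-.0045,.025,.06),a,o) for a in np.arange(r.x[2]+.3,r.x[2]+.8,.01) for o in np.arange(-.004,.0041,.0005))
    cen=np.arctan2(best[2],.0425)+best[1]
    print("contrast %.1f joint(dir) %.3f offset mm %.1f joint(centroid) %.3f"%(best[0],best[1]-r.x[2],best[2]*1e3,cen-r.x[2]))
E
sed -n '/^def proj/,/return np.array/p' m.py | sed '1i import numpy as np\nfrom plant import optics' > m0.py
python3 m2.py
```

```text
time: 5.45
tool_pos: [0.4485, 0.1196, 0.1953]
tool_rot: [0.001, 0.385, 0.923, -0.0]
contact_force: [0.9, 0.3, -0.7]
gripper_width: 0.002
grasp_force: 0.0
side [ 0.5841 -0.1797  3.3743] 0.0008
contrast 67.8 joint(dir) 0.470 offset mm 1.0 joint(centroid) 0.494
top [ 0.5901 -0.1725  3.3743] 0.0005
contrast 38.4 joint(dir) 0.450 offset mm 3.0 joint(centroid) 0.520
```

```bash
cat > rv.py <<'E'
from h import *
import sys
h=np.array([.5901,-.1724]);out=[]
for n in ("side","top"):
    im=optics.grab_frame(n); c=optics.camera_info(n)
    for z in (.118,):
        N=400; ys,xs=np.mgrid[:N,:N]; k=.3e-3   # up = +x, left = +y, hinge at (200,110)
        X=h[0]+(110-ys)*k; Y=h[1]+(200-xs)*k
        p=np.einsum('ij,jkl->ikl',c["R"],np.stack([X,Y,0*X+z]))+c["t"][:,None,None]
        v=cv2.remap(im,np.float32(c["fx"]*p[0]/p[2]+c["cx"]),np.float32(c["fy"]*p[1]/p[2]+c["cy"]),cv2.INTER_CUBIC)[:,:,::-1].copy()
        a=3.374+.55
        for r in (0,.02,.045,.07,.1): cv2.circle(v,(int(200-r*np.sin(a)/k),int(110-r*np.cos(a)/k)),2,(255,0,255),-1)
        out.append(v)
cv2.imwrite(sys.argv[1],np.hstack(out))
E
python3 rv.py pics/r1.png
```

```text
(no output)
```

View pics/r1.png

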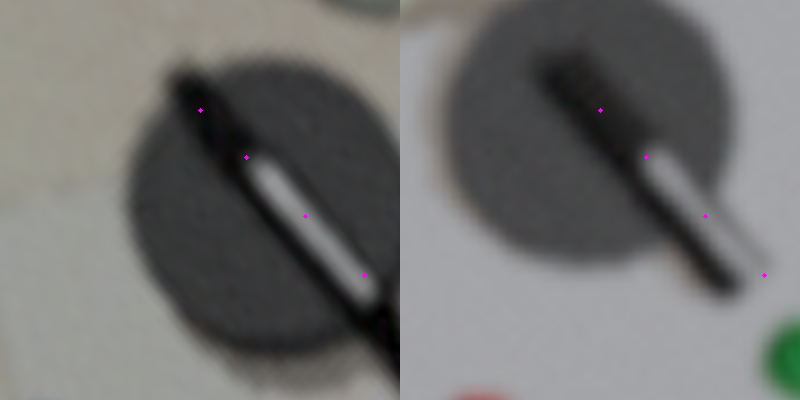

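Both views and the finger geometry put the joint at about 0.49–0.51, so about 3 mm more of push is needed. I'll go back, push to the nominal pose, and measure again against the disc centre.

```bash
cat > m3.py <<'E'
from h import *
h0=np.array([.5901,-.1724]); k=.25e-3; N=640; ys,xs=np.mgrid[:N,:N]; X=h0[0]+(N/2-ys)*k; Y=h0[1]+(N/2-xs)*k
def rect(im,n,z):
    c=optics.camera_info(n); p=np.einsum('ij,jkl->ikl',c["R"],np.stack([X,Y,0*X+z]))+c["t"][:,None,None]
    return cv2.remap(im,np.float32(c["fx"]*p[0]/p[2]+c["cx"]),np.float32(c["fy"]*p[1]/p[2]+c["cy"]),cv2.INTER_CUBIC)
def measure(n):
    im=optics.grab_frame(n); g=cv2.cvtColor(im,cv2.COLOR_RGB2GRAY)
    r=rect(g,n,.094).astype(int); m=np.uint8((r<100))
    K=cv2.getStructuringElement(cv2.MORPH_ELLIPSE,(101,101))
    m=cv2.morphologyEx(m,cv2.MORPH_CLOSE,cv2.getStructuringElement(cv2.MORPH_ELLIPSE,(45,45))); m=cv2.morphologyEx(m,cv2.MORPH_OPEN,cv2.getStructuringElement(cv2.MORPH_ELLIPSE,(241,241)))
    hd=np.array([X[m>0].mean(),Y[m>0].mean()]); rad=np.sqrt(m.sum()/np.pi)*k
    r=cv2.GaussianBlur(rect(g,n,.118),(0,0),3).astype(np.float32)
    def S(a,o,rr):
        x=hd[0]+rr*np.cos(a)-o*np.sin(a); y=hd[1]+rr*np.sin(a)+o*np.cos(a)
        return cv2.remap(r,np.float32(N/2-(y-h0[1])/k)[None],np.float32(N/2-(x-h0[0])/k)[None],cv2.INTER_LINEAR).mean()
    # S uses col from y, row from x
    rr=np.arange(.026,.046,.001)
    b=max((S(a,o,rr)-.5*S(a,o+.005,rr)-.5*S(a,o-.005,rr),a,o) for a in np.arange(3.374+.25,3.374+.8,.01) for o in np.arange(-.006,.0061,.0005))
    print(n,"disc",hd.round(4),"rad %.4f"%rad,"contrast %.0f joint dir %.3f off %.1fmm centroid %.3f"%(b[0],b[1]-3.374,b[2]*1e3,b[1]+b[2]/.036-3.374))
if __name__=="__main__":
    for n in("side","top"): measure(n)
E
python3 m3.py
python3 -m inch '[{"dx":-0.24,"dy":-0.2,"dz":0,"rx":0,"ry":0,"rz":0},{"dx":-0.24,"dy":-0.2,"dz":0,"rx":0,"ry":0,"rz":0},{"dx":-0.24,"dy":-0.2,"dz":0,"rx":0,"ry":0,"rz":0},{"dx":-0.24,"dy":-0.2,"dz":0,"rx":0,"ry":0,"rz":0},{"dx":-0.24,"dy":-0.2,"dz":0,"rx":0,"ry":0,"rz":0}]'
python3 -m inch '[{"dx":-0.06,"dy":0,"dz":0,"rx":0,"ry":0,"rz":0},{"dx":-0.08,"dy":0,"dz":0.06,"rx":0,"ry":0,"rz":0},{"dx":-0.08,"dy":0,"dz":0.118,"rx":0,"ry":0,"rz":0},{"dx":-0.08,"dy":0,"dz":0.12,"rx":0,"ry":0,"rz":0}]'
python3 -c "
from h import *
print(togo(np.r_[.5383,-.2012,.100]-state()['tool_pos']),state()['tool_rot'])"
```

```text
side disc [ 0.5811 -0.1811] rad 0.0475 contrast 74 joint dir 0.490 off 1.0mm centroid 0.518
top disc [ 0.5914 -0.1724] rad 0.0433 contrast 46 joint dir 0.450 off 2.5mm centroid 0.519
time: 6.25
tool_pos: [0.4691, -0.1349, 0.1955]
tool_rot: [0.0, 0.386, 0.922, -0.0]
contact_force: [1.8, 0.6, 0.3]
gripper_width: -0.001
grasp_force: 0.0
time: 6.65
tool_pos: [0.5093, -0.1763, 0.0916]
tool_rot: [-0.007, 0.386, 0.922, 0.0]
contact_force: [-1.0, 0.4, 0.0]
gripper_width: 0.002
grasp_force: 0.0
[-0.04742207  0.00393787 -0.01115077] [-7.35188824e-03  3.86229158e-01  9.22373484e-01  3.78771456e-04]
```

```bash

python3 -m inch '[{"dx":-0.01,"dy":0.003,"dz":-0.01,"rx":0,"ry":0,"rz":0},{"dx":-0.02,"dy":0.003,"dz":-0.01,"rx":0,"ry":0,"rz":0},{"dx":-0.02,"dy":0.003,"dz":-0.01,"rx":0,"ry":0,"rz":0}]'
python3 -c "
from h import *
print(togo(np.r_[.5383,-.2012,.100]-state()['tool_pos']),state()['tool_rot'])"
```

```text
time: 6.95
tool_pos: [0.5308, -0.1878, 0.1119]
tool_rot: [0.004, 0.384, 0.923, -0.0]
contact_force: [-0.0, -0.2, -0.1]
gripper_width: -0.004
grasp_force: 0.0
[-0.01829895 -0.00517847  0.01495428] [ 3.92841783e-03  3.84428030e-01  9.23146516e-01 -4.08596767e-04]
```

```bash

python3 -m inch '[{"dx":0,"dy":0,"dz":0,"rx":0,"ry":0,"rz":0},{"dx":0,"dy":0,"dz":0,"rx":0,"ry":0,"rz":0},{"dx":0,"dy":0,"dz":0,"rx":0,"ry":0,"rz":0}]'
python3 -c "
from h import *
print(togo(np.r_[.5383,-.2012,.100]-state()['tool_pos']),state()['tool_rot'])"
```

```text
time: 7.25
tool_pos: [0.5278, -0.1856, 0.1078]
tool_rot: [0.0, 0.384, 0.923, -0.0]
contact_force: [0.3, 0.1, 0.3]
gripper_width: 0.002
grasp_force: 0.0
[-0.02310059 -0.00449774  0.00976741] [ 3.25904959e-04  3.84049325e-01  9.23312519e-01 -4.40800020e-05]
```

```bash

python3 -m inch '[{"dx":-0.007,"dy":-0.003,"dz":0.009,"rx":0,"ry":0,"rz":0},{"dx":-0.014,"dy":-0.003,"dz":0.009,"rx":0,"ry":0,"rz":0},{"dx":-0.019,"dy":-0.003,"dz":0.009,"rx":0,"ry":0,"rz":0},{"dx":-0.022,"dy":-0.003,"dz":0.009,"rx":0,"ry":0,"rz":0},{"dx":-0.0235,"dy":-0.003,"dz":0.009,"rx":0,"ry":0,"rz":0}]'
python3 -m inch '[{"dx":0,"dy":0,"dz":0,"rx":0,"ry":0,"rz":0},{"dx":0,"dy":0,"dz":0,"rx":0,"ry":0,"rz":0}]'
python3 -c "
from h import *
print(togo(np.r_[.5383,-.2012,.100]-state()['tool_pos']),state()['tool_rot'])"
python3 m3.py
```

```text
time: 7.75
tool_pos: [0.5388, -0.2008, 0.0996]
tool_rot: [-0.001, 0.384, 0.923, -0.0]
contact_force: [-2.4, 0.1, -0.3]
gripper_width: 0.0
grasp_force: 1.1
time: 7.95
tool_pos: [0.5392, -0.2006, 0.0999]
tool_rot: [-0.0, 0.384, 0.923, 0.0]
contact_force: [-1.3, 0.9, -0.2]
gripper_width: 0.001
grasp_force: 0.7
[ 0.00024743 -0.00126353 -0.00016475] [-2.13179100e-04  3.84243368e-01  9.23231811e-01  1.09959167e-04]
side disc [ 0.5952 -0.1687] rad 0.0523 contrast 22 joint dir 0.490 off 2.5mm centroid 0.559
top disc [ 0.5871 -0.2018] rad 0.0671 contrast 3 joint dir 0.280 off 2.5mm centroid 0.349
```

Contact felt. I'll back off, lift, move aside and look.

```bash

python3 -m inch '[{"dx":0.03,"dy":0,"dz":0,"rx":0,"ry":0,"rz":0},{"dx":0.05,"dy":0,"dz":-0.06,"rx":0,"ry":0,"rz":0},{"dx":0.05,"dy":0,"dz":-0.12,"rx":0,"ry":0,"rz":0},{"dx":0.1,"dy":0,"dz":-0.12,"rx":0,"ry":0,"rz":0},{"dx":0.12,"dy":0.03,"dz":-0.12,"rx":0,"ry":0,"rz":0}]'
python3 -m inch '[{"dx":0.24,"dy":0.24,"dz":0,"rx":0,"ry":0,"rz":0},{"dx":0.24,"dy":0.24,"dz":0,"rx":0,"ry":0,"rz":0},{"dx":0.24,"dy":0.24,"dz":0,"rx":0,"ry":0,"rz":0},{"dx":0.24,"dy":0.24,"dz":0,"rx":0,"ry":0,"rz":0},{"dx":0.24,"dy":0.24,"dz":0,"rx":0,"ry":0,"rz":0}]'
python3 m3.py; python3 m2.py; python3 rv.py pics/r2.png
```

```text
time: 8.55
tool_pos: [0.4883, -0.1159, 0.1989]
tool_rot: [0.003, 0.385, 0.923, -0.0]
contact_force: [0.5, 0.2, -1.4]
gripper_width: 0.0
grasp_force: 0.0
time: 9.05
tool_pos: [0.4899, 0.1364, 0.1972]
tool_rot: [0.001, 0.384, 0.923, 0.001]
contact_force: [0.4, 0.1, -0.4]
gripper_width: 0.005
grasp_force: 0.0
side disc [ 0.5811 -0.181 ] rad 0.0476 contrast 75 joint dir 0.510 off 2.0mm centroid 0.566
top disc [ 0.5914 -0.1724] rad 0.0430 contrast 46 joint dir 0.470 off 3.0mm centroid 0.553
side [ 0.584  -0.1798  3.3716] 0.0008
contrast 66.9 joint(dir) 0.520 offset mm 0.5 joint(centroid) 0.532
top [ 0.5901 -0.1725  3.3734] 0.0007
contrast 38.8 joint(dir) 0.480 offset mm 3.5 joint(centroid) 0.562
```

View pics/r2.png

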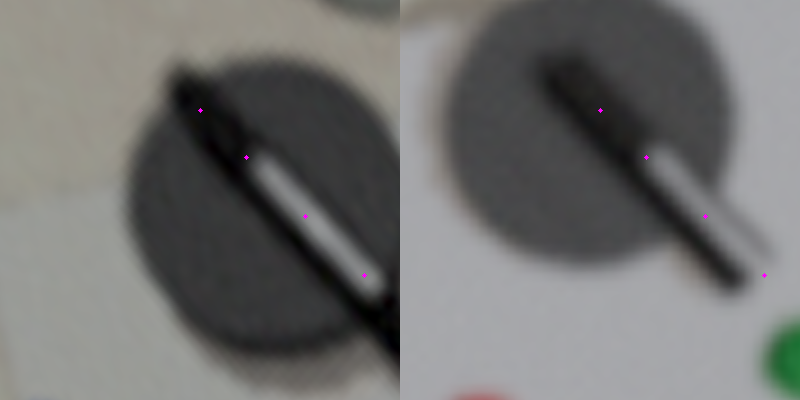

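The line's position agrees at 0.53–0.56 in both views, and the finger geometry gives 0.55, so the arm points at green. Now the button.

```bash

python3 -m inch '[{"dx":0.0925,"dy":0.0915,"dz":0,"rx":0,"ry":0,"rz":0},{"dx":0.0925,"dy":0.0915,"dz":0,"rx":0,"ry":0,"rz":0},{"dx":0.0925,"dy":0.0915,"dz":0.05,"rx":0,"ry":0,"rz":0},{"dx":0.0925,"dy":0.0915,"dz":0.1,"rx":0,"ry":0,"rz":0},{"dx":0.0925,"dy":0.0915,"dz":0.12,"rx":0,"ry":0,"rz":0}]'
python3 -m inch '[{"dx":0,"dy":0,"dz":0,"rx":0,"ry":0,"rz":0},{"dx":0,"dy":0,"dz":0,"rx":0,"ry":0,"rz":0}]'
python3 -c "
from h import *
print(togo(np.r_[.4894,.2406,.072]-state()['tool_pos']))
im=optics.grab_frame('side');cv2.imwrite('pics/b.png',cv2.resize(im[120:240,130:290],(800,600),interpolation=2)[:,:,::-1])"
```

```text
time: 9.85
tool_pos: [0.4873, 0.2363, 0.0959]
tool_rot: [-0.002, 0.385, 0.923, -0.002]
contact_force: [0.1, -0.2, -1.1]
gripper_width: 0.001
grasp_force: 0.0
time: 10.05
tool_pos: [0.4905, 0.2375, 0.1014]
tool_rot: [0.001, 0.385, 0.923, 0.001]
contact_force: [0.5, -1.0, 0.7]
gripper_width: -0.003
grasp_force: 0.0
[0.0037387  0.00162844 0.0367892 ]
```

View pics/b.png

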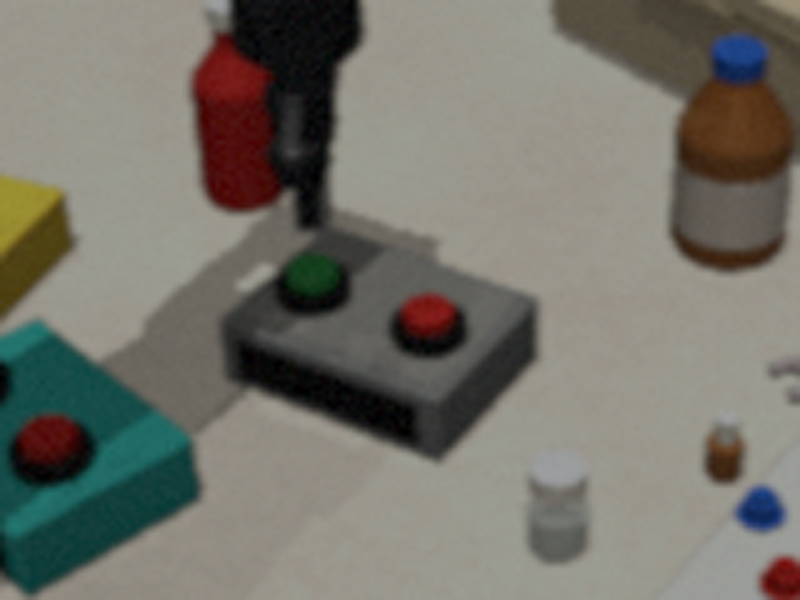

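The finger is straight above the green button, which sits at (313,275) in the crop. Pressing down to just past full travel.

```bash

python3 -m inch '[{"dx":0.003,"dy":0.001,"dz":0.02,"rx":0,"ry":0,"rz":0},{"dx":0.003,"dy":0.001,"dz":0.034,"rx":0,"ry":0,"rz":0},{"dx":0.003,"dy":0.001,"dz":0.04,"rx":0,"ry":0,"rz":0},{"dx":0.003,"dy":0.001,"dz":0.044,"rx":0,"ry":0,"rz":0},{"dx":0.003,"dy":0.001,"dz":0.046,"rx":0,"ry":0,"rz":0}]'
python3 -m inch '[{"dx":0,"dy":0,"dz":0,"rx":0,"ry":0,"rz":0},{"dx":0,"dy":0,"dz":0,"rx":0,"ry":0,"rz":0}]'
```

```text
time: 10.6
tool_pos: [0.4882, 0.2406, 0.0657]
tool_rot: [-0.001, 0.384, 0.923, -0.001]
contact_force: [-10.8, -2.6, 23.4]
gripper_width: 0.003
grasp_force: 11.5
time: 10.8
tool_pos: [0.4881, 0.2406, 0.0658]
tool_rot: [-0.001, 0.384, 0.923, -0.001]
contact_force: [-8.2, -3.2, 16.6]
gripper_width: -0.003
grasp_force: 8.1
```

Bottomed out: z = 0.0658 at 17–23 N, well over the 5 N needed. Lift off.

```bash

python3 -m inch '[{"dx":0,"dy":0,"dz":-0.03,"rx":0,"ry":0,"rz":0},{"dx":0,"dy":0,"dz":-0.09,"rx":0,"ry":0,"rz":0},{"dx":0,"dy":0,"dz":-0.15,"rx":0,"ry":0,"rz":0},{"dx":0,"dy":0,"dz":-0.15,"rx":0,"ry":0,"rz":0},{"dx":0,"dy":0,"dz":-0.15,"rx":0,"ry":0,"rz":0}]'
python3 -m inch '[{"dx":0,"dy":0,"dz":0,"rx":0,"ry":0,"rz":0},{"dx":0,"dy":0,"dz":0,"rx":0,"ry":0,"rz":0},{"dx":0,"dy":0,"dz":0,"rx":0,"ry":0,"rz":0}]'
python3 -c "
import cv2,numpy as np
from plant import optics
cv2.imwrite('pics/f.png',cv2.resize(optics.grab_frame('side')[80:330,100:420],(800,600),interpolation=2)[:,:,::-1])"
```

```text
time: 11.3
tool_pos: [0.489, 0.241, 0.185]
tool_rot: [0.001, 0.384, 0.923, 0.001]
contact_force: [-0.7, -0.5, -0.7]
gripper_width: -0.001
grasp_force: 0.0
time: 11.6
tool_pos: [0.4872, 0.2403, 0.1813]
tool_rot: [-0.001, 0.384, 0.923, -0.001]
contact_force: [-0.0, 1.3, 0.1]
gripper_width: 0.002
grasp_force: 0.0
```

View pics/f.png

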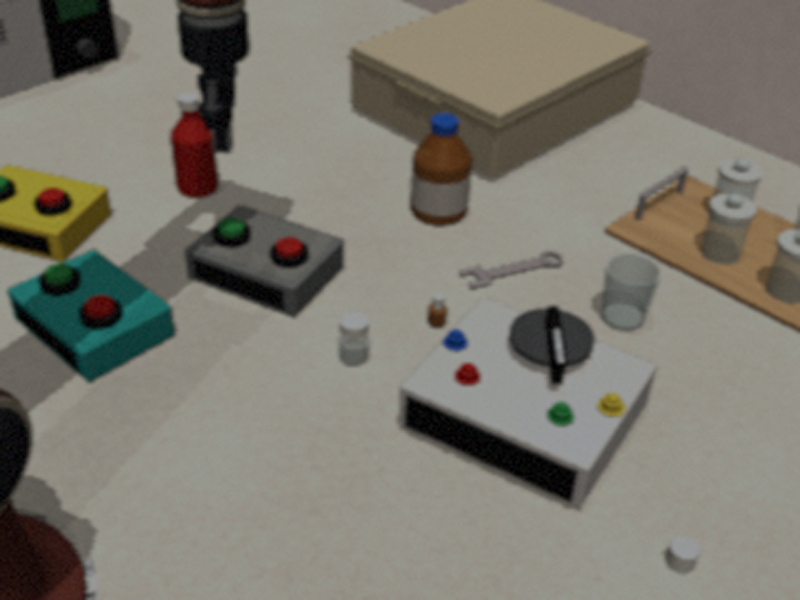

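The blade (554,315)–(558,375) points at the green fitting (560,413). The start button is up again, nothing else has moved, and the robot is clear.

```bash
python3 -c "
from plant import ticket
print(ticket.job_done())"
```

```text
the job is handed in; nothing more can be done
None
```

I pushed the selector arm round to the green fitting (about 0.55 rad, measured 0.53–0.56), pressed the green start button fully down and let it come up, then handed the job in; nothing else was moved.

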